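Unclip a spacer rod and lock it in the assembly jig

TASK

Snap the long spacer rod forward out of the two sprung clips of its holder. Lay it on the grey blocks of the assembly jig with one end against the steel post and the other end still out in the open beside the keeper, then swing that end about the post until it is fully home under the keeper, and let go with the rod lying flat, in line and centred end to end on the two blocks. Leave the screwdriver and the jar that lie between holder and jig where they are.

Things in the scene. Friction and masses are not known exactly. Their poses are not given: they have to be found in the camera images.
- rod_mid (a point): Centre of the aluminium spacer rod (about 120 g). It lies along its own y axis, 200 mm over all: a round bar 16 mm in diameter, 160 mm long, between two square feet 18 x 18 mm in section and 20 mm long; alike end for end. At the start it lies level in the two clips of the holder, 90 mm above the bench, within 6 mm of the middle lengthwise
- rod_end_a (a point): Centre of the rod's foot at its -y end (90 mm from the rod's centre, on its axis)
- rod_end_b (a point): Centre of the rod's foot at its +y end (90 mm from the rod's centre, on its axis)
- holder_seat (a point): Half-way between the two clips, on the clipped rod's axis, 90 mm above the bench. x: level, from the clips' mouths to their backs, so the rod comes out level along -x; y: along the clipped rod; z up. The black plastic C-clips, 14 mm wide, sit 55 mm to either side, within 14 mm of the axis. Their jaws spring apart when the rod is pulled: 10 to 15 N in all; free after some 15 mm
- holder: The fixed holder; origin on the bench below holder_seat, same axes. Base plate 6 mm thick, x -35 to +75 mm, y -75 to +75 mm. Two uprights 18 mm wide at y = -55 and +55 mm, 8 to 28 mm behind the rod's axis and up to 16 mm above it. Between the clips the bar is bare for 92 mm, with nothing before or behind it: room to take it there from above, a finger before and a finger behind
- jig_mid (a point): Centre of the seated rod in the jig, 39 mm above the bench. y: the line of the seated rod, from the post end to the keeper end; x: level, across, towards the open side from which the rod swings in; z up
- jig: The fixed jig; origin on the bench below jig_mid, same axes. Aluminium plate 10 mm thick, x -38 to +98 mm, y -125 to +125 mm. Two grey blocks with tops 30 mm above the bench carry the rod's feet: at y = -90 mm (30 mm wide along y, x from -25 to +35 mm) and at y = +90 mm (30 mm wide, x from -30 to +94 mm)
- jig_post_seat (a point): Where the rod's foot (its centre) belongs at the post end, 90 mm along -y from jig_mid; axes as jig_mid. The fixed steel post, 12 mm in diameter, stands on the block with its axis 15.5 mm along +x from here, its top 58 mm above the bench; the foot lies on its -x side (0.5 mm clear when the rod is in line)
- jig_keeper_seat (a point): Where the other foot (its centre) belongs, 90 mm along +y from jig_mid; axes as jig_mid. The fixed steel keeper, 30 mm long along y, is open to +x and at both ends. Its back wall begins 9.5 mm along -x from here, 10 mm thick; its roof, 52 to 57 mm above the bench (4 mm above a lying foot), reaches 11.5 mm along +x: the foot gets in only sideways
- driver: Bystander: screwdriver 150 mm long lying on the bench between holder and jig; origin on the bench under it
- jar: Bystander: white jar 44 mm in diameter, 50 mm high, between holder and jig; origin at the centre of its underside
Mind the look-alikes: they are no part of the job. Leave any green or orange look-alike of the part that bears rod_mid alone.

How it is judged:
By the outcome, as a careful person would: the job done as asked, in the order asked, and still so for the second after the job is handed in, with the robot touching nothing.
It also fails if it takes over 46 s, if anything falls off the work surface, if the arm or the gripper's body presses on something with over 40 N, if the wrist force passes 120 N, or if a joint passes its speed limit or range.

ROBOT

A 6-joint arm with a two-finger parallel gripper is mounted at the origin on the work surface. World frame = base frame: x ahead of the robot, y to its left, z up, the work surface at z = 0. Lengths are in m, angles in rad, forces in N, time in s.
With the tool pointing down it reaches from about 0.375 to 0.975 m from the base axis. Payload 3.8 kg.
Tool frame: the origin (TCP) lies at the very end of the fingers, on their centre line; the grasp point (between the pads) lies 19 mm behind it (arm.hold_point_z is the distance from the TCP to the grasp point, in m); z points along the fingers, x is the direction in which the jaws open and shut, and the axes are right-handed (so a half turn about z gives the same grasp; the last joint's range is limited). The gripper opens to 85 mm and grips with 20 to 120 N. Pads are 22 mm wide; open, the fingers measure 114 mm over their backs; the gripper's body (76 mm by 85 mm) begins 54 mm behind the grasp point. The pads swing forward as they close: fully open they stand 13 mm farther back than shut.
Start: joints at [1.272, 0.264, 1.604, -0, 1.274, -0.037], TCP at [0.175, 0.652, 0.231] pointing down, gripper open.
Joint ranges: [-2.63, 2.63], [-0.94, 2.18], [0.31, 2.57], [-1.31, 4.45], [0, 2.66], [-2.55, 2.55]. Speed limits (rad/s): [2.57, 2.57, 3.14, 3.14, 3.14, 3.14].

INTERFACE

Orientations are given as a rotation vector (axis times angle).
In Python, from cell import arm, eyes, finish_job, nets gives the robot as it stands.
- The arm moves only by the shell command python3 -m creep 'ROWS'. ROWS is JSON, a list of rows, each a list of 5 numbers: the closure in counts, from 0 (fully open) to 255 (shut), then the shift along the tool's x, y, z in mm, then the turn about the tool's z in rad. In form: [[gripper, x, y, z, roll], ...]. A call has 1 to 12 rows; each row is the pose to reach, as a shift and turn from the pose commanded when the call began, along the tool's axes at that moment; what a row does not reach only later rows make up. A row lasts 1/12 s, in which the tool goes at most 41.7 mm and 7.16 degrees, less where a joint would pass 70% of its speed; a pose out of reach is approached as far as the arm can. A call with a gripper value outside its range is refused whole. The fingers move at their own pace and stop on an object; the grip force is fixed at half the most. Time passes only in rows, so rows that repeat a pose let the fingers close. It gives the time, the measured TCP pose, the force and the opening at its end, in the units of the state.
- arm.get_obs(): the state, without advancing time (a new reading comes with each control period).
- eyes.capture(name): name is "side" or "top"; returns (picture, depth): 480x640x3 uint8, red, green, blue; 480x640 float32, m along the optical axis (not along the pixel's ray), 0 where there is no reading.
- eyes.camera_model(name): a dict with "fx", "fy", "cx", "cy" (pixels), "xyz" and "attitude" of the camera in the world. Camera axes: x right, y down, z forward; pixel columns grow to the right and rows downward; lengths in m; the calibration is good to about 2 mm. A picture is of the moment at which its call begins. camera_model takes no time and is no camera call.
- finish_job(): hands the job in, once; it reports no verdict.
Trained networks look in the newest picture that a camera, given by its name, has taken for a name from the list of things; names that differ only in an ending like _2 or _b are one class to them, and where a whole thing is asked for, a point or a joint stands for the part that bears it (a point fixed in the world has none). Each returns a list of dicts, best first, with "score" (0 to 1); they miss things now and then, are a little off and sometimes report something else, mostly with a low value. They report only what shows in the picture. A call takes as long as a camera call. They do not tell look-alikes from the thing itself.
- nets.spot_in(camera, name): "xyz" ([x, y, z] in m, in world coordinates, good to about 4 mm: the middle of the surface that is visible of it).
The state is a dict: "time_s": time; "joint_pos": joint angles; "joint_vel": joint speeds; "tau": joint torques, N m; "position": TCP position; "ee_rot": TCP orientation; "force": force on the tool from outside, world axes, zero at the start; "torque": the same for the moment, N m; "opening": finger opening in m.
Only numpy, scipy, OpenCV 4.12 (cv2) and the standard library are available. Lean on these libraries where they do the work, as an engineer would, in place of code of your own. Each camera call takes 0.05 s, during which the arm holds its last target.

## Working session

There is one attempt and no reset: what is moved stays moved. The work goes in short steps, Python scripts to look and compute and a shell command to move; the robot and the scene stay as the last step left them, time stands still between calls to the robot, and variables do not carry over. Pictures are saved under pics/ and viewed, and the job is handed in when it is done.

```bash
ls; mkdir -p pics
python3 - <<'E'
from cell import arm, eyes, nets
import cv2, json
for n in ("side","top"):
    p,d=eyes.capture(n); cv2.imwrite(f"pics/{n}0.png",p[:,:,::-1]); print(n,eyes.camera_model(n))
    import numpy as np; np.savez(f"pics/{n}0.npz",p=p,d=d)
    for t in ("rod_mid","rod_end_a","holder_seat","jig_mid","jig_post_seat","jig_keeper_seat","driver","jar"):
        print(t,[(np.round(r["xyz"],3).tolist(),round(r["score"],2)) for r in nets.spot_in(n,t)][:4])
print(arm.get_obs())
E
```

```text
pics
side {'fx': 528.1076684660154, 'fy': 528.1076684660154, 'cx': 315.0482341429079, 'cy': 239.1820888848742, 'xyz': array([0.25816288, 0.80443338, 0.54846227]), 'attitude': array([-0.43531927,  2.53787308, -1.5141048 ])}
rod_mid [([0.313, 0.265, 0.014], 0.74), ([0.334, -0.146, 0.015], 0.66), ([0.533, 0.292, 0.098], 0.65)]
rod_end_a [([0.534, 0.292, 0.094], 0.94), ([0.337, -0.149, 0.013], 0.77), ([0.314, 0.262, 0.016], 0.61)]
holder_seat [([0.54, 0.288, 0.01], 0.92)]
jig_mid [([0.578, -0.24, 0.011], 0.6)]
jig_post_seat [([0.578, -0.232, 0.012], 0.65)]
jig_keeper_seat [([0.571, -0.24, 0.01], 0.89)]
driver [([0.435, 0.011, 0.023], 0.68)]
jar [([0.577, -0.234, 0.013], 0.7), ([0.654, 0.026, 0.03], 0.55)]
top {'fx': 606.209793505512, 'fy': 606.209793505512, 'cx': 321.21832853660857, 'cy': 246.68770734118678, 'xyz': array([0.24064454, 0.00685728, 1.49107687]), 'attitude': array([-2.10195295,  2.14946948, -0.21270721])}
rod_mid [([0.53, 0.266, 0.097], 0.78), ([0.335, -0.174, 0.015], 0.64), ([0.324, 0.24, 0.019], 0.63)]
rod_end_a [([0.321, 0.243, 0.019], 0.96), ([0.336, -0.172, 0.019], 0.79
[... 271 characters left out ...]
24], 0.77)]
jar [([0.653, 0.014, 0.051], 0.66)]
{'time_s': 0.9, 'joint_pos': array([ 1.27207560e+00,  2.63848172e-01,  1.60398071e+00, -1.60288862e-05,
        1.27370846e+00, -3.68961277e-02]), 'joint_vel': array([ 0.00033114, -0.00208971, -0.00044324,  0.00032888, -0.00080391,
        0.00081333]), 'tau': array([-1.89819024e-03, -5.15039170e+01, -3.67736363e+01, -1.52019334e-05,
        4.64021832e-04,  5.49153572e-05]), 'position': array([0.17472449, 0.65199689, 0.23132511]), 'ee_rot': array([-2.49239715e+00, -1.91244297e+00, -8.47718903e-05]), 'force': array([-0.50097326, -0.03173139, -0.06918431]), 'torque': array([-0.02409594, -0.01865443, -0.01040492]), 'opening': 0.08566927999506128}
```

View pictures.

View pics/side0.png

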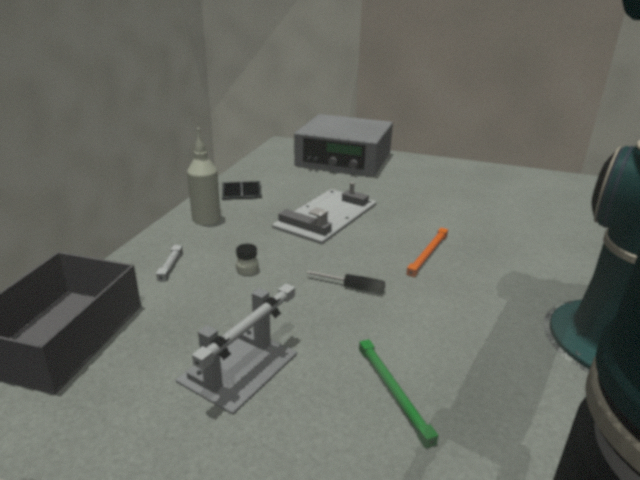

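View pics/top0.png

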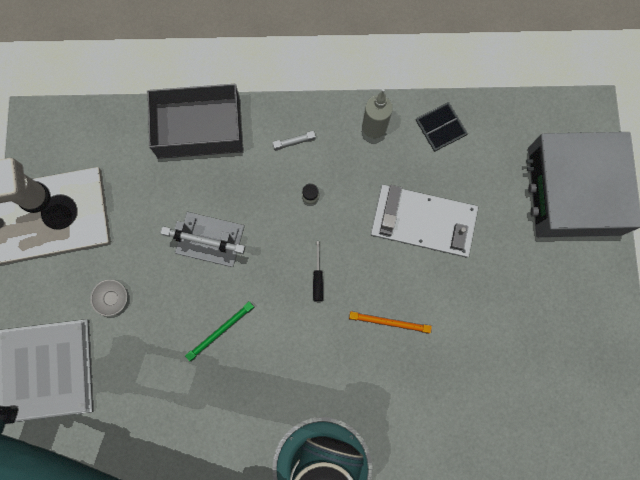

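Run:
```python
import numpy as np,cv2
def crop(n,x0,y0,x1,y1,s):
    p=np.load(f"pics/{n}0.npz")["p"][y0:y1,x0:x1,::-1]
    return cv2.resize(p,None,fx=s,fy=s,interpolation=cv2.INTER_CUBIC)
cv2.imwrite("pics/c1.png",crop("top",150,200,260,275,7))
cv2.imwrite("pics/c2.png",crop("side",170,270,310,415,4))
cv2.imwrite("pics/c3.png",crop("top",365,175,485,265,6))
cv2.imwrite("pics/c4.png",crop("side",265,170,385,250,6))
```

```text
(no output)
```

View pics/c1.png

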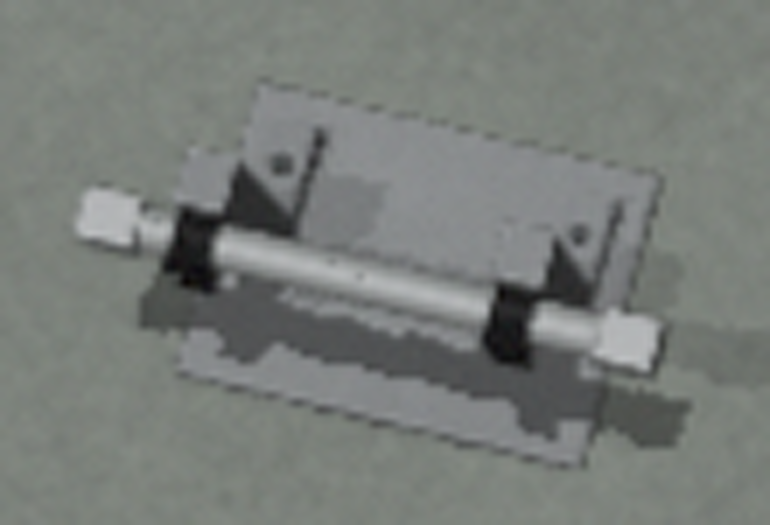

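View pics/c2.png

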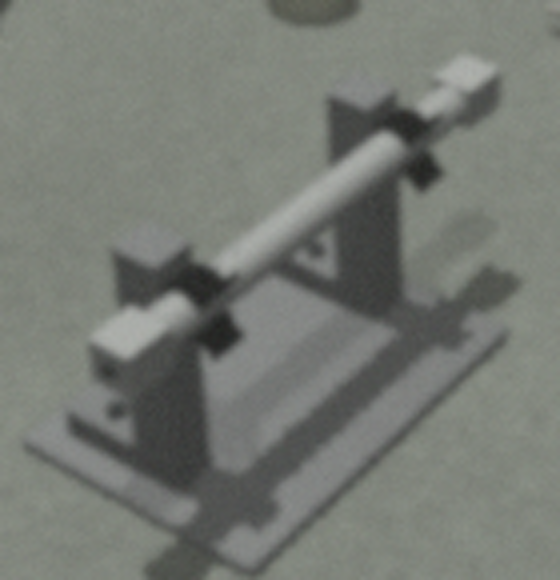

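View pics/c3.png

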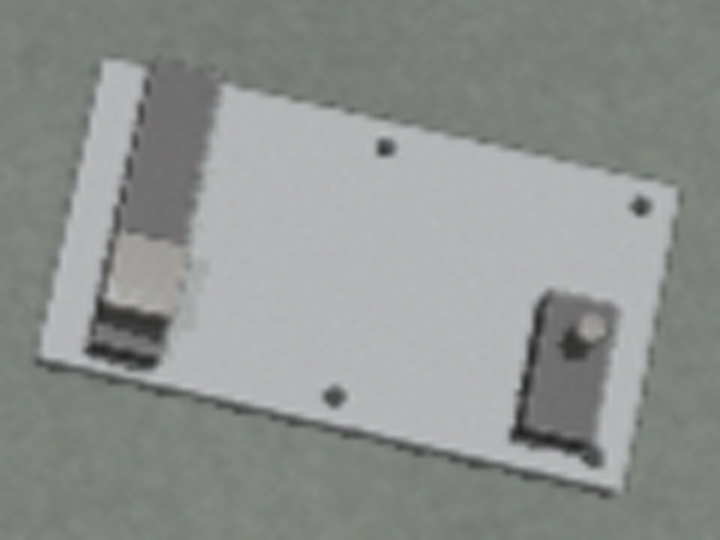

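View pics/c4.png

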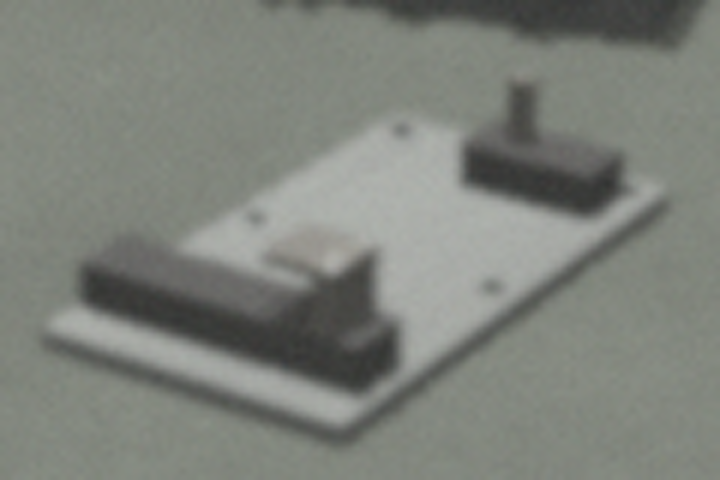

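```bash
cat > h.py <<'E'
import numpy as np,cv2
from scipy.spatial.transform import Rotation as R
from cell import eyes
def RT(n):
    m=eyes.camera_model(n); return m,R.from_rotvec(m["attitude"]).as_matrix(),np.array(m["xyz"])
def cloud(n,d):
    m,r,t=RT(n); v,u=np.mgrid[:480,:640]
    c=np.stack([(u-m["cx"])/m["fx"]*d,(v-m["cy"])/m["fy"]*d,d],-1)
    w=c@r.T+t; w[d<=0]=np.nan; return w
def ray(n,u,v,z):
    m,r,t=RT(n); q=r@np.array([(u-m["cx"])/m["fx"],(v-m["cy"])/m["fy"],1]); return t+q*(z-t[2])/q[2]
def proj(n,P):
    m,r,t=RT(n); c=(np.asarray(P)-t)@r; return np.stack([m["fx"]*c[...,0]/c[...,2]+m["cx"],m["fy"]*c[...,1]/c[...,2]+m["cy"]],-1)
E
python3 - <<'E'
from h import *
for n in ("top","side"):
    z=np.load(f"pics/{n}0.npz"); w=cloud(n,z["d"]); p=z["p"].astype(int)
    X,Y,Z=w[...,0],w[...,1],w[...,2]
    box=(abs(X-.59)<.13)&(abs(Y+.27)<.2)
    b=box&(Z>-.004)&(Z<.004); print(n,"bench",np.nanmedian(Z[b]),np.nanstd(Z[b]))
    # jig plate
    m=box&(Z>.006)&(Z<.07)&(abs(X-.585)<.11)&(abs(Y+.265)<.16)
    m=cv2.morphologyEx(m.astype(np.uint8),cv2.MORPH_OPEN,np.ones((3,3)))>0
    P=w[m][:,:2].astype(np.float32); rect=cv2.minAreaRect(P); print("plate",rect, m.sum())
    for lo,hi in ((.027,.034),(.049,.064)):
        mm=m&(Z>lo)&(Z<hi); 
        k,lab,st,ce=cv2.connectedComponentsWithStats(mm.astype(np.uint8))
        for i in range(1,k):
            if st[i,4]>8: print(lo,st[i],w[lab==i].mean(0).round(4))
    # rod
    m=(abs(X-.53)<.06)&(abs(Y-.275)<.13)&(Z>.078)&(Z<.104)&(p.min(-1)>110)
    Q=w[m]; c=Q.mean(0); u,s,vt=np.linalg.svd(Q[:,:2]-c[:2]); a=vt[0]*np.sign(vt[0][1])
    t=(Q[:,:2]-c[:2])@a; print("rod",m.sum(),c,a,np.degrees(np.arctan2(-a[0],a[1])),"mid",c[:2]+a*(t.min()+t.max())/2,np.ptp(t),Q[:,2].max())
E
```

```text
top bench -9.372493707582308e-05 0.0021274884288181935
plate ((0.5881437659263611, -0.2720178961753845), (0.24977093935012817, 0.13707293570041656), 75.01188659667969) 3931
0.027 [384 185  18  30 249] [ 0.6363 -0.1913  0.0301]
0.027 [452 224  16  25 186] [ 0.5389 -0.351   0.03  ]
0.027 [380 227  13   7  40] [ 0.5591 -0.1693  0.0301]
0.049 [382 213  15  16 155] [ 0.5779 -0.1758  0.0568]
0.049 [461 227   5   6  22] [ 0.5521 -0.3549  0.0567]
rod 467 [0.53308799 0.26797304 0.09721417] [0.25772638 0.96621794] -14.935196040454437 mid [0.53343335 0.26926779] 0.20068709559961487 0.10398531419558799
side bench 0.0006787042707591673 0.001096027556936653
plate ((0.5883743762969971, -0.27075374126434326), (0.25511428713798523, 0.1381312757730484), 75.55122375488281) 2991
0.027 [342 190  27  11 142] [ 0.5395 -0.3477  0.0302]
0.027 [279 210  53  20 371] [ 0.6138 -0.1814  0.0304]
0.049 [350 182   5   6  24] [ 0.5511 -0.3514  0.0558]
0.049 [309 208  19  12 136] [ 0.5756 -0.1716  0.056 ]
rod 814 [0.53348591 0.27775926 0.09758587] [0.26097002 0.96534691] -15.127627509006764 mid [0.53113422 0.26906017] 0.2019810629666261 0.10164800836489091
```

Run:
```python
from h import *
z=np.load("pics/top0.npz"); w=cloud("top",z["d"])
print(proj("top",[.175,.652,.231]))
for u,v in ((10,180),(30,190),(60,210),(110,298),(50,200),(40,370),(5,415),(375,110),(195,95)): print(u,v,w[v,u].round(3))
rod=np.array([.5327,.2692,.071])
from cell import arm
o=arm.get_obs(); T=R.from_rotvec(o["ee_rot"]).as_matrix(); print(T.round(4))
for name,P in (("pre",rod+[0,0,.09]),("rod",rod)):
    print(name,((P-o["position"])@T*1000).round(1))
yaw=np.arctan2(T[1,0],T[0,0]); print(yaw, "roll to -15deg:",yaw+np.radians(15))
```

```text
[ -3.68629131 404.21869846]
10 180 [0.618 0.618 0.31 ]
30 190 [0.618 0.611 0.238]
60 210 [0.63  0.637 0.023]
110 298 [0.409 0.509 0.008]
50 200 [0.654 0.661 0.03 ]
40 370 [0.24  0.653 0.041]
5 415 [0.16  0.587 0.323]
375 110 [ 0.827 -0.144  0.143]
195 95 [0.921 0.303 0.042]
[[ 2.588e-01  9.659e-01  0.000e+00]
 [ 9.659e-01 -2.588e-01  0.000e+00]
 [ 1.000e-04  0.000e+00 -1.000e+00]]
pre [-277.1  444.9   70.3]
rod [-277.1  444.9  160.3]
1.3089764166431193 roll to -15deg: 1.5707758044422686
```

Candidates for the rod (top view): white rod in the clips (205,240), green one (220,330), orange one (390,322), small grey wrench (294,140). My choice is the one in the clips. The crops show a white bar with square feet held by two black clips, mouths towards the robot (image down).

```bash
python3 -m creep '[[0,-277,445,70,1.571],[0,-277,445,70,1.571],[0,-277,445,70,1.571],[0,-277,445,70,1.571],[0,-277,445,70,1.571],[0,-277,445,70,1.571],[0,-277,445,70,1.571],[0,-277,445,70,1.571],[0,-277,445,70,1.571],[0,-277,445,70,1.571],[0,-277,445,70,1.571],[0,-277,445,70,1.571]]'
```

```text
time_s: 1.9
position: [0.5145, 0.2885, 0.1653]
ee_rot: [-3.126, 0.309, -0.001]
force: [0.4, 0.8, -0.6]
opening: 0.0857
```

Run:
```python
from h import *
from cell import arm
o=arm.get_obs(); T=R.from_rotvec(o["ee_rot"]).as_matrix(); print(o["position"],T.round(4))
rod=np.array([.5327,.2692,.071])
print(((rod-o["position"])@T*1000).round(1),"roll",np.arctan2(T[1,0],T[0,0])+np.radians(15))
```

```text
[0.51454308 0.28849339 0.16526474] [[ 9.806e-01 -1.959e-01  8.000e-04]
 [-1.959e-01 -9.806e-01  5.000e-04]
 [ 6.000e-04 -6.000e-04 -1.000e+00]]
[21.5 15.4 94.3] roll 0.06460353210230618
```

```bash
python3 -m creep '[[0,21.5,15.5,30,0.065],[0,21.5,15.5,30,0.065],[0,21.5,15.5,30,0.065],[0,21.5,15.5,30,0.065]]'
python3 - <<'E'
from h import *
from cell import arm
p,d=eyes.capture("top"); cv2.imwrite("pics/t1.png",cv2.resize(p[180:300,120:280,::-1],None,fx=5,fy=5,interpolation=cv2.INTER_CUBIC))
p,d=eyes.capture("side"); cv2.imwrite("pics/s1.png",cv2.resize(p[200:440,120:360,::-1],None,fx=2.5,fy=2.5,interpolation=cv2.INTER_CUBIC))
o=arm.get_obs(); T=R.from_rotvec(o["ee_rot"]).as_matrix(); print(o["position"])
rod=np.array([.5327,.2692,.071])
print(((rod-o["position"])@T*1000).round(1),"roll",np.arctan2(T[1,0],T[0,0])+np.radians(15))
E
```

```text
time_s: 2.23
position: [0.5313, 0.271, 0.1352]
ee_rot: [-3.116, 0.401, 0.001]
force: [0.1, -1.0, 0.1]
opening: 0.0854
[0.53150733 0.27213502 0.13628461]
[ 1.8  2.6 65.3] roll 0.007529060758404371
```

View pics/s1.png

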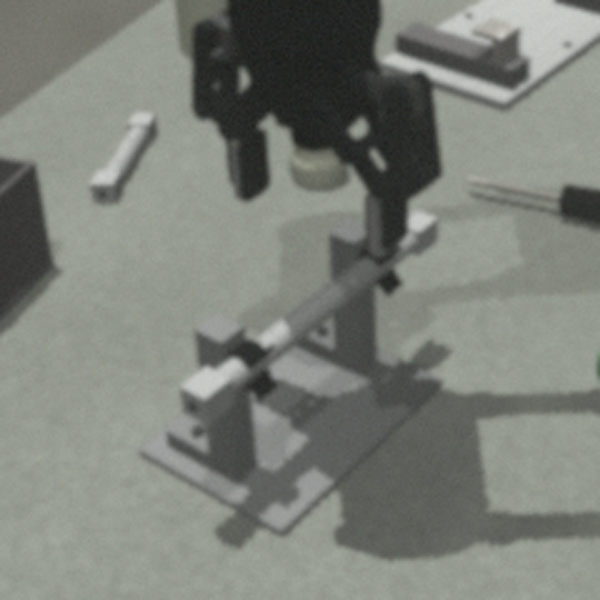

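View pics/t1.png

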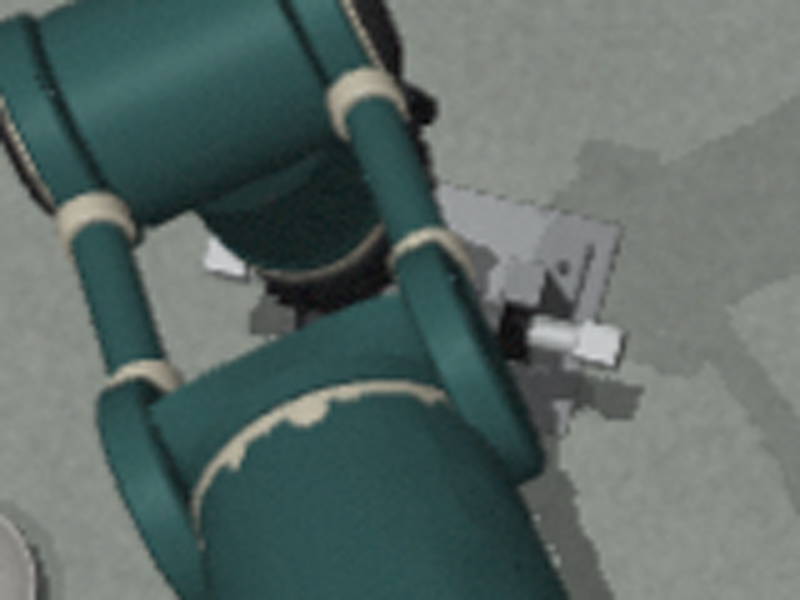

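```bash
python3 -m creep '[[0,0,0,20,0],[0,0,0,40,0],[0,0,0,40,0],[0,0,0,40,0]]'
python3 - <<'E'
from h import *
from cell import arm
eyes.capture("side")
for k in range(4):
    o=arm.get_obs(); T=R.from_rotvec(o["ee_rot"]).as_matrix()
    rod=np.array([.5327,.2692,.071])
    print(o["position"],o["joint_pos"],((rod-o["position"])@T*1000).round(1),"roll",np.arctan2(T[1,0],T[0,0])+np.radians(15))
    p,d=eyes.capture("side") if k<2 else (p,d)
cv2.imwrite("pics/s2.png",cv2.resize(p[200:440,120:360,::-1],None,fx=2.5,fy=2.5,interpolation=cv2.INTER_CUBIC))
E
```

```text
time_s: 2.67
position: [0.5302, 0.2717, 0.095]
ee_rot: [3.116, -0.398, -0.002]
force: [-0.1, -0.1, 0.1]
opening: 0.085
[0.53125561 0.27194498 0.09606556] [4.31327401e-01 2.35713047e-01 1.90331599e+00 1.09998366e-04
 1.00183912e+00 6.85457033e-01] [ 2.1  2.3 25.1] roll 0.0076103938009994265
[0.5320147  0.27201862 0.0967434 ] [4.30935887e-01 2.35235582e-01 1.90249282e+00 5.28992265e-05
 1.00155525e+00 6.85453511e-01] [ 1.3  2.6 25.7] roll 0.007251986779353847
[0.53238054 0.27195067 0.09704779] [4.30601262e-01 2.34983614e-01 1.90217097e+00 2.78267414e-06
 1.00142131e+00 6.85472999e-01] [ 0.9  2.6 26. ] roll 0.006923922985849984
[0.53238054 0.27195067 0.09704779] [4.30601262e-01 2.34983614e-01 1.90217097e+00 2.78267414e-06
 1.00142131e+00 6.85472999e-01] [ 0.9  2.6 26. ] roll 0.006923922985849984
```

View pics/s2.png

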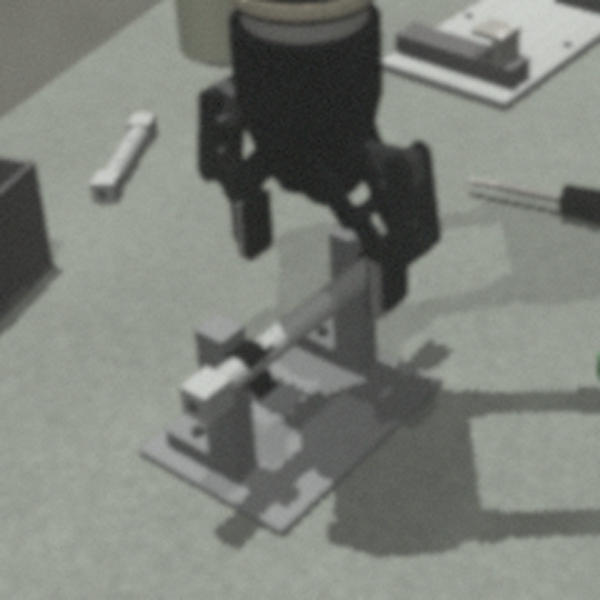

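```bash
python3 -m creep '[[0,0.7,2.5,15,0.007],[0,0.7,2.5,26,0.007],[0,0.7,2.5,26,0.007],[100,0.7,2.5,26,0.007],[150,0.7,2.5,26,0.007],[255,0.7,2.5,26,0.007],[255,0.7,2.5,26,0.007],[255,0.7,2.5,26,0.007],[255,0.7,2.5,26,0.007],[255,0.7,2.5,26,0.007],[255,0.7,2.5,26,0.007],[255,0.7,2.5,26,0.007]]'
python3 - <<'E'
from h import *
from cell import arm
p,d=eyes.capture("side")
o=arm.get_obs(); T=R.from_rotvec(o["ee_rot"]).as_matrix(); print(o)
cv2.imwrite("pics/s3.png",cv2.resize(p[200:440,120:360,::-1],None,fx=2.5,fy=2.5,interpolation=cv2.INTER_CUBIC))
E
```

```text
time_s: 3.82
position: [0.5321, 0.2683, 0.0696]
ee_rot: [-3.114, 0.412, -0.002]
force: [0.4, 0.1, 1.4]
opening: 0.0144
{'time_s': 3.8667, 'joint_pos': array([ 4.25405997e-01,  2.64708450e-01,  1.92291603e+00, -2.00310273e-04,
        9.52807738e-01,  6.88464879e-01]), 'joint_vel': array([ 0.00170833, -0.00092469,  0.00165178,  0.00213011, -0.00061535,
       -0.00010895]), 'tau': array([ 4.85740453e-01, -4.44421327e+01, -2.97798139e+01,  2.39271792e-01,
        1.68859251e-01,  4.14648734e-02]), 'position': array([0.53208589, 0.26834758, 0.06960586]), 'ee_rot': array([-3.11400983e+00,  4.11778650e-01, -1.68270406e-03]), 'force': array([ 0.64609351, -0.16546496,  2.84445181]), 'torque': array([-0.09571284, -0.08793627,  0.02434598]), 'opening': 0.013989856994522858}
```

View pics/s3.png

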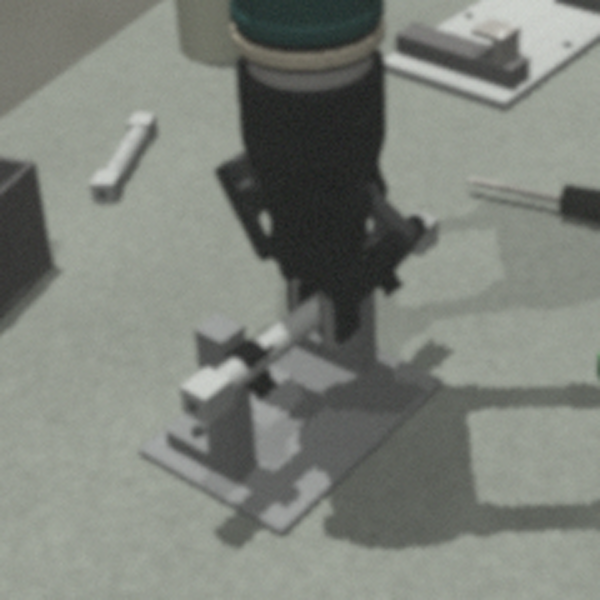

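Bar is gripped between the clips (opening 14 mm). Now I pull it level along −x.

```bash
python3 -m creep '[[255,-4,0,0,0],[255,-8,0,0,0],[255,-12,0,0,0],[255,-16,0,0,0],[255,-20,0,0,0],[255,-25,0,0,0],[255,-30,0,0,0],[255,-36,0,0,0],[255,-36,0,0,0],[255,-36,0,0,0]]'
python3 - <<'E'
from h import *
from cell import arm
p,d=eyes.capture("side")
o=arm.get_obs(); T=R.from_rotvec(o["ee_rot"]).as_matrix(); print(o)
cv2.imwrite("pics/s4.png",cv2.resize(p[200:440,120:360,::-1],None,fx=2.5,fy=2.5,interpolation=cv2.INTER_CUBIC))
E
```

```text
time_s: 4.7
position: [0.4961, 0.2777, 0.069]
ee_rot: [3.114, -0.411, -0.0]
force: [-0.6, -0.7, -0.3]
opening: 0.0138
{'time_s': 4.75, 'joint_pos': array([ 4.66205692e-01,  2.19850370e-01,  1.98083647e+00, -1.14150025e-04,
        9.40740328e-01,  7.28755963e-01]), 'joint_vel': array([-6.67092596e-03,  4.64115475e-03, -8.82883343e-03, -1.37101543e-03,
        6.63306413e-04, -2.45100986e-05]), 'tau': array([ 1.57191432e-01, -4.40042424e+01, -3.12722719e+01,  1.65645214e-02,
        4.29962995e-02,  4.22595083e-03]), 'position': array([0.49659216, 0.27772491, 0.06912121]), 'ee_rot': array([-3.11455884e+00,  4.11122563e-01, -2.96413885e-04]), 'force': array([-0.25133428, -0.1769802 , -0.85776912]), 'torque': array([-0.05916593, -0.02642711, -0.00310502]), 'opening': 0.014098710085104164}
```

View pics/s4.png

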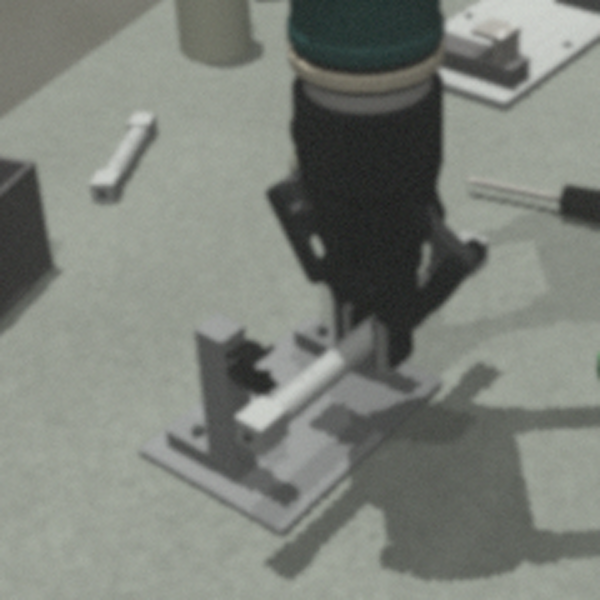

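```bash
python3 -m creep '[[255,-5,0,-35,0],[255,-5,0,-75,0],[255,-5,0,-85,0],[255,-5,0,-85,0],[255,-5,0,-85,0]]'
python3 - <<'E'
from h import *
from cell import arm
for n in("side","top"):
    p,d=eyes.capture(n); np.savez(f"pics/{n}5.npz",p=p,d=d)
    cv2.imwrite(f"pics/{n}5.png",p[:,:,::-1])
o=arm.get_obs(); T=R.from_rotvec(o["ee_rot"]).as_matrix(); print(o["position"],o["force"],o["time_s"])
H=o["position"]+T[:,2]*-.019
th=np.radians(15)
x=np.array([np.cos(th),-np.sin(th),0]);y=np.array([np.sin(th),np.cos(th),0]);O=np.array([.5591,-.2642,0])
n2=np.array([np.cos(2*th),-np.sin(2*th),0])
tgt=O+x*.0243+y*.0008-.004*n2+[0,0,.15-0.0]
print(((tgt-o["position"])@T*1000).round(1), tgt)
for s in (-.1,0,.1): print(s,proj("side",H+y*s),proj("top",H+y*s))
E
```

```text
time_s: 5.17
position: [0.4926, 0.2791, 0.1548]
ee_rot: [-3.113, 0.412, -0.003]
force: [-0.2, -0.3, -1.2]
opening: 0.0142
[0.4907069  0.27811228 0.15203597] [ 0.14363159  0.36246483 -0.76785962] 5.2667
[227.5 504.    2.6] [ 0.57931495 -0.26771656  0.15      ]
-0.1 [315.2521793  252.03770286] [235.33661274 261.71863283]
0 [272.16702676 283.41357599] [191.63463322 251.11275157]
0.1 [218.72300869 322.33307915] [148.17856715 240.56655018]
```

View pics/side5.png

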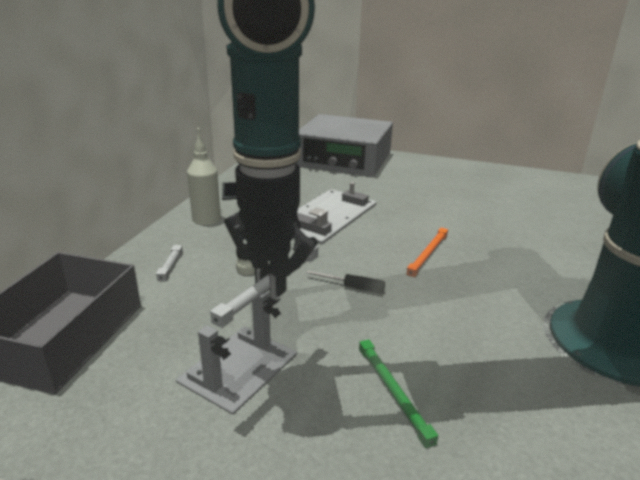

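View pics/top5.png

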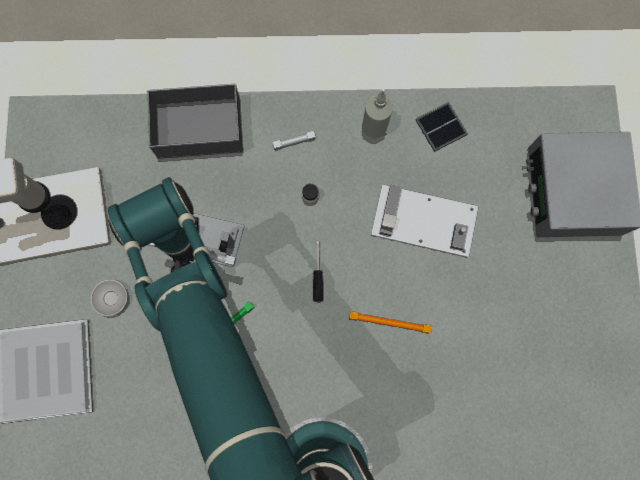

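```bash
python3 -m creep '[[255,17,38,0,0],[255,34,75,0,0.03],[255,51,112,0,0.06],[255,68,150,0,0.09],[255,85,188,0,0.12],[255,102,226,0,0.15],[255,119,264,0,0.18],[255,136,302,0,0.21],[255,153,340,0,0.24],[255,170,378,0,0.262],[255,187,414,0,0.262],[255,203,450,0,0.262]]' && python3 -m creep '[[255,13,29,0,0],[255,24.5,54,0,0],[255,24.5,54,0,0],[255,24.5,54,0,0],[255,24.5,54,0,0]]'
python3 - <<'E'
from h import *
from cell import arm
for n in("side","top"):
    p,d=eyes.capture(n); np.savez(f"pics/{n}6.npz",p=p,d=d)
    cv2.imwrite(f"pics/{n}6.png",p[:,:,::-1])
o=arm.get_obs(); T=R.from_rotvec(o["ee_rot"]).as_matrix(); print(o["position"],o["force"],o["time_s"])
tgt=np.array([ 0.57931, -0.26772 , 0.15])
print(((tgt-o["position"])@T*1000).round(1),"yaw",np.degrees(np.arctan2(T[1,0],T[0,0])))
E
```

```text
time_s: 6.27
position: [0.5693, -0.2101, 0.1511]
ee_rot: [-3.033, 0.816, 0.007]
force: [0.7, 0.2, -1.6]
opening: 0.0138
time_s: 6.68
position: [0.5638, -0.2666, 0.1517]
ee_rot: [-3.032, 0.816, 0.006]
force: [-0.2, -0.0, -1.0]
opening: 0.0142
[ 0.56449977 -0.2659148   0.15274851] [-1.16653322  0.77746409 -1.1725179 ] 6.7833
[13.7 -5.8  2.7] yaw -30.02148346546685
```

View pics/side6.png

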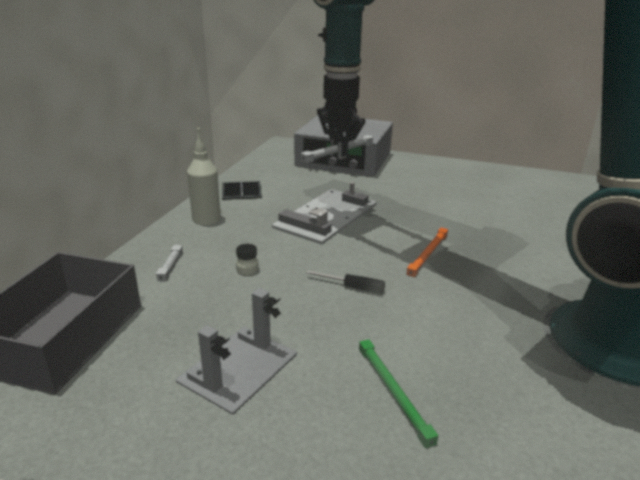

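View pics/top6.png

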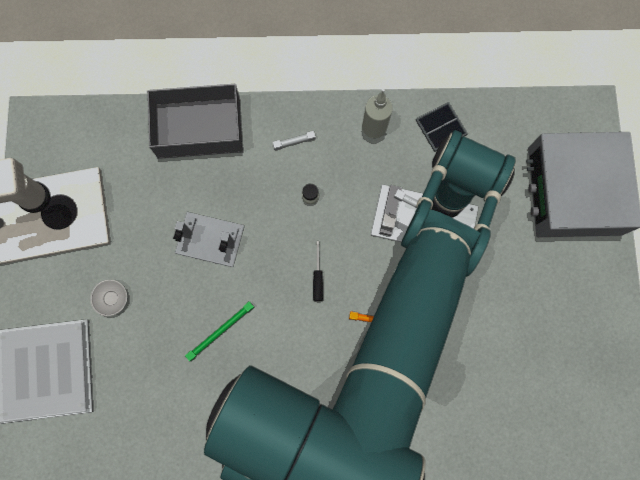

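Run:
```python
from h import *
pos=np.array([.5645,-.2659,.1527])
a=np.array([np.sin(np.radians(30)),np.cos(np.radians(30))]); nn=np.array([a[1],-a[0]])
z=np.load("pics/side6.npz"); w=cloud("side",z["d"]); p=z["p"].astype(int)
q=w-pos; t=q[...,:2]@a; s=q[...,:2]@nn
m=(abs(t)<.13)&(abs(s)<.03)&(q[...,2]<.035)&(q[...,2]>.005)&(p.min(-1)>60)
vs,us=np.where(m); print(m.sum(), np.c_[us,vs,t[m]*1000,s[m]*1000,q[...,2][m]*1000].round(0)[::12].astype(int).tolist())
tt=t[m];print(np.sort(tt)[:5],np.sort(tt)[-5:])
im=z["p"][120:200,270:400,::-1]; cv2.imwrite("pics/c6.png",cv2.resize(im,None,fx=6,fy=6,interpolation=cv2.INTER_CUBIC))
```

```text
522 [[367, 135, -99, 9, 28], [364, 137, -82, 3, 28], [364, 138, -77, -3, 28], [361, 139, -64, -5, 29], [373, 139, -100, -9, 23], [366, 140, -77, -9, 25], [355, 141, -48, -3, 27], [367, 141, -79, -10, 22], [354, 142, -41, -6, 27], [366, 142, -79, -7, 19], [354, 143, -41, -7, 25], [366, 143, -74, -12, 19], [352, 144, -38, -4, 22], [365, 144, -72, -12, 17], [335, 145, 8, 3, 28], [355, 145, -42, -9, 20], [334, 146, 14, 0, 27], [354, 146, -40, -9, 19], [339, 147, 8, -10, 27], [332, 148, 23, -4, 26], [324, 149, 44, -2, 27], [336, 149, 13, -6, 22], [325, 150, 45, -6, 27], [337, 150, 12, -9, 20], [321, 151, 54, -4, 26], [333, 151, 25, -10, 21], [309, 152, 83, 2, 28], [321, 152, 55, -4, 24], [333, 152, 25, -10, 19], [309, 153, 87, -3, 28], [321, 153, 59, -9, 24], [339, 153, 12, -14, 15], [312, 154, 85, -10, 27], [324, 154, 49, -8, 19], [307, 155, 98, -9, 28], [319, 155, 64, -8, 20], [305, 156, 101, -6, 26], [317, 156, 70, -9, 20], [307, 157, 98, -9, 24], [340, 157, 9, -15, 5], [313, 158, 82, -9, 18], [311, 159, 86, -9, 17], [311, 160, 87, -9, 15], [312, 161, 84, -9, 12]]
[-0.10115586 -0.09978949 -0.09975005 -0.09954945 -0.09926094] [0.10185581 0.10187231 0.10189503 0.10195873 0.10303177]
```

View pics/c6.png

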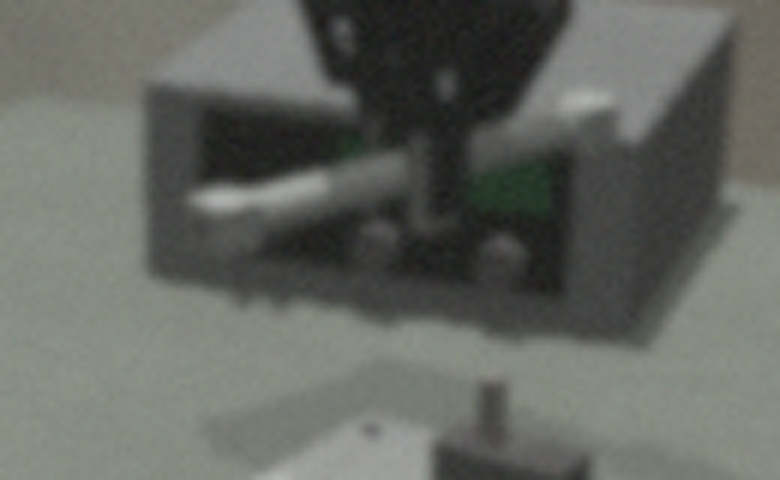

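```bash
python3 -m creep '[[255,7,-3,30,0],[255,13.7,-5.8,60,0],[255,13.7,-5.8,90,0],[255,13.7,-5.8,95,0],[255,13.7,-5.8,95,0],[255,13.7,-5.8,95,0]]'
python3 - <<'E'
from h import *
from cell import arm
eyes.capture("top")
for n in("side","top"):
    p,d=eyes.capture(n); np.savez(f"pics/{n}7.npz",p=p,d=d)
    x0,y0=(260,140) if n=="side" else (360,150)
    cv2.imwrite(f"pics/{n}7.png",cv2.resize(p[y0:y0+110,x0:x0+130,::-1],None,fx=5,fy=5,interpolation=cv2.INTER_CUBIC))
o=arm.get_obs(); T=R.from_rotvec(o["ee_rot"]).as_matrix(); print(o["position"],o["force"],o["time_s"])
tgt=np.array([ 0.57931, -0.26772 , 0.02])
print(((tgt-o["position"])@T*1000).round(1),"yaw",np.degrees(np.arctan2(T[1,0],T[0,0])))
E
```

```text
time_s: 7.28
position: [0.5801, -0.2685, 0.0596]
ee_rot: [-3.034, 0.813, 0.0]
force: [0.1, 0.2, -0.4]
opening: 0.0142
[ 0.5816875  -0.26990431  0.06186905] [-0.69793702 -0.36101634 -0.45924478] 7.4333
[-3.3 -0.7 41.9] yaw -30.058043043156758
```

View pics/side7.png

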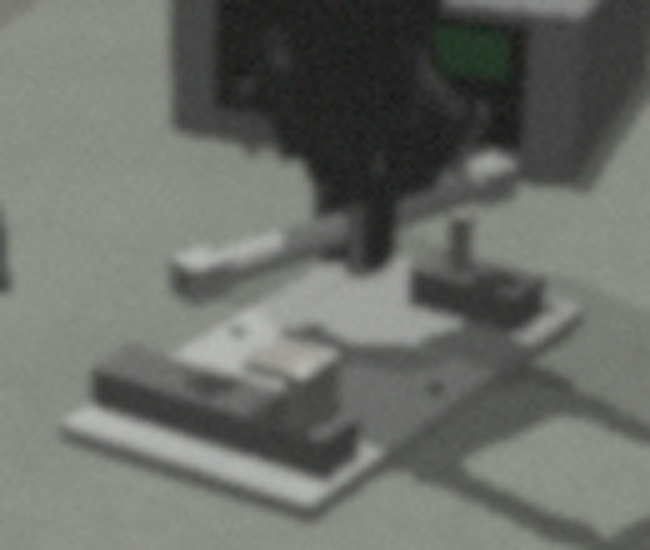

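View pics/top7.png

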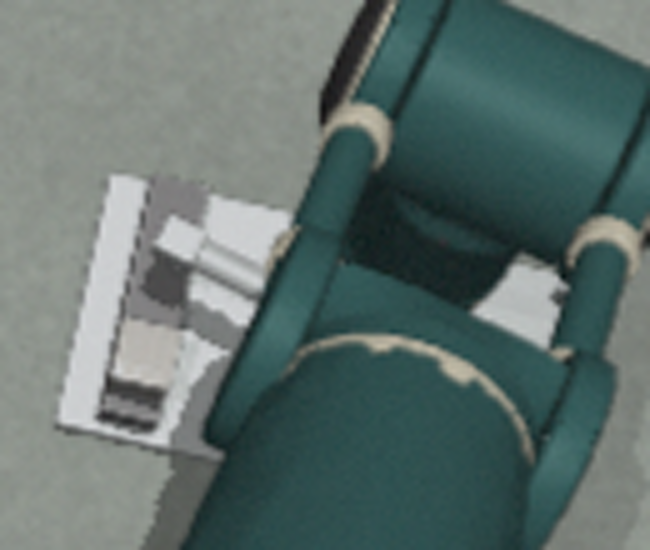

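```bash
python3 -m creep '[[255,-3.3,-0.7,10,0],[255,-3.3,-0.7,24,0],[255,-3.3,-0.7,36,0],[255,-3.3,-0.7,36,0],[255,-3.3,-0.7,36,0],[255,-3.3,-0.7,36,0]]'
python3 - <<'E'
from h import *
from cell import arm
z=np.load("pics/top7.npz"); w=cloud("top",z["d"]); q=w[185:215,380:415].reshape(-1,3); q=q[(q[:,2]>.075)&(q[:,2]<.1)]
pos=np.array([.5817,-.2699]);a=np.array([.5008,.8655]);nn=np.array([a[1],-a[0]])
t=(q[:,:2]-pos)@a*1000;s=(q[:,:2]-pos)@nn*1000; f=t>82; print("foot t max",np.sort(t)[-4:],"s range",s[f].min(),s[f].max(),q[f,2].mean())
eyes.capture("top")
o=arm.get_obs(); T=R.from_rotvec(o["ee_rot"]).as_matrix(); print(o["position"],o["force"],o["torque"],o["time_s"])
tgt=np.array([ 0.57931, -0.26772 , 0.02])
print(((tgt-o["position"])@T*1000).round(1),"yaw",np.degrees(np.arctan2(T[1,0],T[0,0])))
E
```

```text
time_s: 7.93
position: [0.577, -0.2669, 0.0224]
ee_rot: [-3.034, 0.815, 0.002]
force: [-0.2, -0.6, -0.9]
opening: 0.0142
foot t max [100.41293616 100.49110493 100.65949627 101.66097535] s range -10.083559175929018 8.456534512900376 0.08867446140011354
[ 0.57743798 -0.26713364  0.02299191] [ 0.28922006 -1.01790933 -0.35995299] [-0.02874093  0.03884611  0.07281824] 7.9833
[ 1.9 -0.4  3. ] yaw -30.087983574148883
```

```bash
python3 -m creep '[[255,0,0,1,0],[255,0,0,2,0],[255,0,0,2,0],[255,0,0,3,0],[255,0,0,3,0],[255,0,0,3,0]]'
python3 - <<'E'
from h import *
from cell import arm
p,d=eyes.capture("side"); cv2.imwrite("pics/side8.png",cv2.resize(p[140:250,260:390,::-1],None,fx=6,fy=6,interpolation=cv2.INTER_CUBIC))
o=arm.get_obs(); T=R.from_rotvec(o["ee_rot"]).as_matrix(); print(o["position"],o["force"],o["torque"],o["time_s"])
tgt=np.array([ 0.57931, -0.26772 , 0.02])
print(((tgt-o["position"])@T*1000).round(1),"yaw",np.degrees(np.arctan2(T[1,0],T[0,0])))
E
```

```text
time_s: 8.48
position: [0.5773, -0.267, 0.0201]
ee_rot: [3.034, -0.815, -0.0]
force: [-0.1, -0.8, -2.2]
opening: 0.0141
[ 0.57736725 -0.26699604  0.02014706] [-1.16142591  0.143376   -1.60451989] [ 0.04550754 -0.01307047 -0.00593176] 8.5333
[ 2.  -0.3  0.1] yaw -30.07907445986155
```

View pics/side8.png

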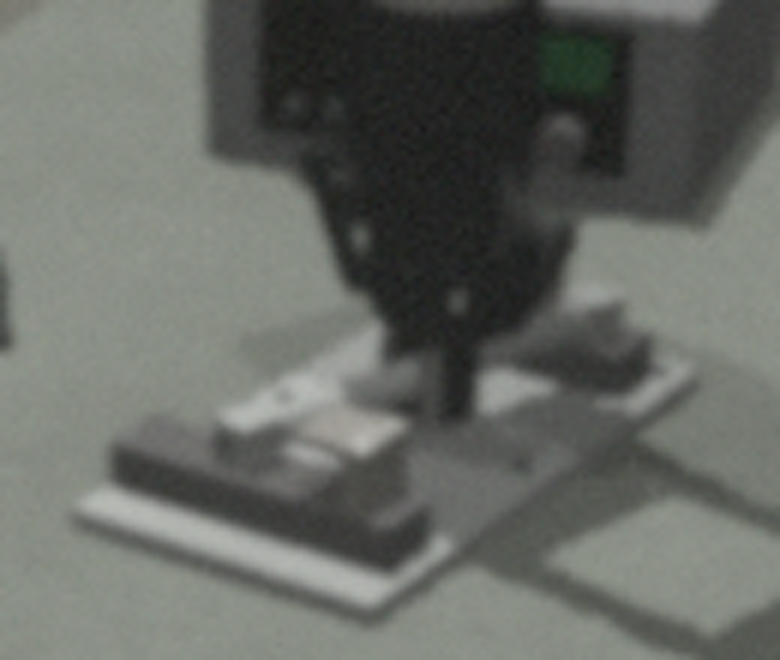

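```bash
python3 -m creep '[[255,0,0,0.6,0],[255,0,0,1.2,0],[255,0,0,1.2,0],[255,1,0,1.2,0],[255,2,0,1.2,0],[255,3,0,1.2,0],[255,3,0,1.2,0],[255,3,0,1.2,0]]'
python3 -m creep '[[255,1,0,0,0],[255,1.5,0,0,0],[255,2,0,0,0],[255,2,0,0,0]]'
python3 -c "
from cell import arm;o=arm.get_obs();print(o['position'],o['force'],o['torque'])"
```

```text
time_s: 9.2
position: [0.5803, -0.2687, 0.019]
ee_rot: [3.034, -0.815, 0.001]
force: [-0.3, -0.5, -0.1]
opening: 0.0142
time_s: 9.53
position: [0.5817, -0.2695, 0.019]
ee_rot: [-3.034, 0.815, 0.0]
force: [-1.7, 0.2, 2.8]
opening: 0.0141
[ 0.58173491 -0.26953384  0.0190422 ] [-1.72995721  0.23053497  2.83588982] [0.18596869 0.29116773 0.00653018]
```

```bash
for i in 1; do python3 -m creep '[[255,0.5,0,0,0],[255,1,0,0,0],[255,1,0,0,0]]'; python3 -c "
from cell import arm;o=arm.get_obs();print(o['force'],o['torque'],o['ee_rot'])"; done
python3 -m creep '[[255,0.5,0,0,0],[255,1,0,0,0],[255,1,0,0,0]]'; python3 -c "
from cell import arm;o=arm.get_obs();print(o['force'],o['torque'],o['ee_rot'])"
```

```text
time_s: 9.78
position: [0.5827, -0.2701, 0.019]
ee_rot: [3.034, -0.815, 0.0]
force: [-2.0, 0.8, 3.5]
opening: 0.0139
[-2.00323735  0.80817565  3.50973734] [0.20566766 0.32240369 0.00349629] [ 3.03395347e+00 -8.15206653e-01  2.74752403e-04]
time_s: 10.03
position: [0.5835, -0.2706, 0.019]
ee_rot: [3.034, -0.815, 0.0]
force: [-2.4, 2.5, 3.3]
opening: 0.0144
[-2.36495166  2.48640804  3.34937619] [0.20516786 0.33570634 0.04906505] [ 3.03394966e+00 -8.15275534e-01  1.99426108e-04]
```

```bash
python3 -m creep '[[255,0.5,0,0,0],[255,1,0,0,0],[255,1,0,0,0]]'; python3 -c "
from cell import arm;o=arm.get_obs();print(o['force'],o['torque'],o['ee_rot'])"
```

```text
time_s: 10.28
position: [0.5841, -0.2709, 0.019]
ee_rot: [-3.034, 0.815, 0.001]
force: [-3.1, 2.4, 4.5]
opening: 0.0141
[-3.09185969  2.35834944  4.46761517] [0.28988652 0.57628839 0.05804523] [-3.03381312e+00  8.15292239e-01  8.21870458e-04]
```

```bash
python3 -m creep '[[255,0.7,0,-0.3,0],[255,1.3,0,-0.3,0],[255,1.3,0,-0.3,0]]'
python3 - <<'E'
from h import *
from cell import arm
for n in("side","top"):
    p,d=eyes.capture(n); np.savez(f"pics/{n}9.npz",p=p,d=d)
    x0,y0=(300,150) if n=="side" else (360,150)
    cv2.imwrite(f"pics/{n}9.png",cv2.resize(p[y0:y0+80,x0:x0+100,::-1],None,fx=8,fy=8,interpolation=cv2.INTER_CUBIC))
o=arm.get_obs();print(o['force'],o['torque'],o['ee_rot'],o['position'])
E
```

```text
time_s: 10.53
position: [0.5845, -0.2711, 0.019]
ee_rot: [-3.033, 0.816, 0.004]
force: [-4.7, 2.9, 5.7]
opening: 0.0141
[-4.93732594  3.8580535   5.49575249] [ 0.47973187  0.84203311 -0.1566859 ] [-3.03311469  0.81575211  0.00327477] [ 0.58455832 -0.27113512  0.01899149]
```

View pics/side9.png

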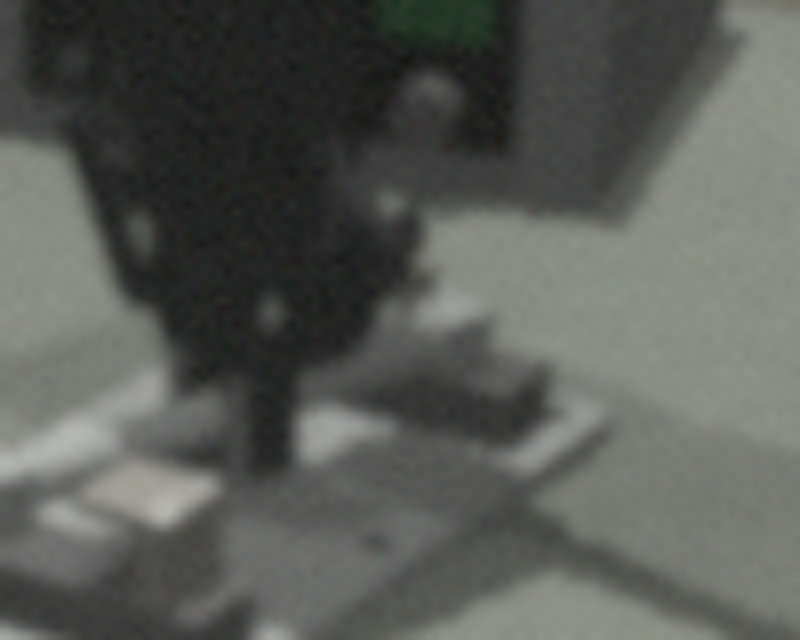

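View pics/top9.png

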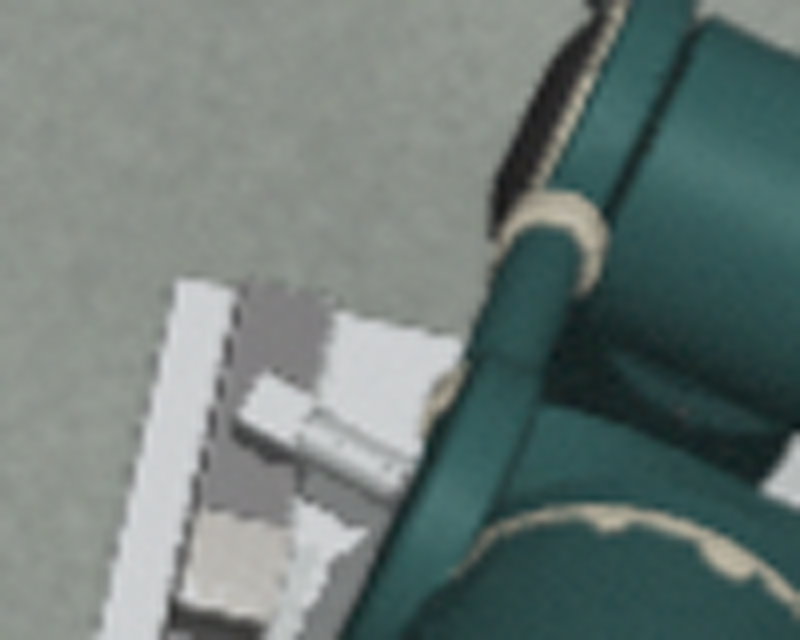

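```bash
python3 -m creep '[[255,-2.3,0.4,0,-0.026],[255,-4.7,0.9,0,-0.052],[255,-7,1.5,0,-0.079],[255,-9.3,2.1,0,-0.105],[255,-11.6,2.7,0,-0.131],[255,-13.9,3.5,0,-0.157],[255,-13.9,3.5,0,-0.157],[255,-13.9,3.5,0,-0.157]]'
python3 - <<'E'
from h import *
from cell import arm
for n in("side","top"):
    p,d=eyes.capture(n); np.savez(f"pics/{n}10.npz",p=p,d=d)
    x0,y0=(270,150) if n=="side" else (360,160)
    cv2.imwrite(f"pics/{n}10.png",cv2.resize(p[y0:y0+90,x0:x0+120,::-1],None,fx=6,fy=6,interpolation=cv2.INTER_CUBIC))
o=arm.get_obs();T=R.from_rotvec(o["ee_rot"]).as_matrix();print(o['force'],o['torque'],o['position'],"yaw",np.degrees(np.arctan2(T[1,0],T[0,0])))
print("force tool",o["force"]@T)
E
```

```text
time_s: 11.3
position: [0.5716, -0.2673, 0.019]
ee_rot: [-3.088, 0.576, 0.0]
force: [-1.7, 3.1, 2.9]
opening: 0.0143
[-2.12641921  3.28909653  2.55603222] [ 0.58663195  0.29583379 -0.22058049] [ 0.57165382 -0.26736579  0.01901079] yaw -21.134496893594548
force tool [-3.1703072  -2.30249858 -2.55357943]
```

View pics/side10.png

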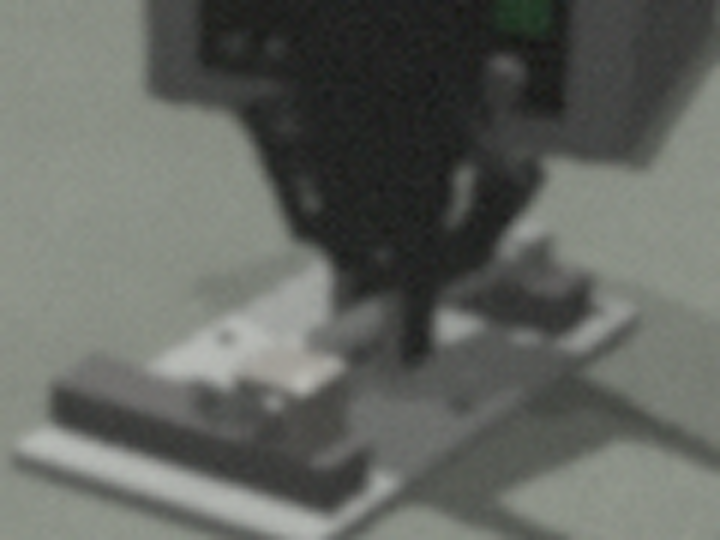

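View pics/top10.png

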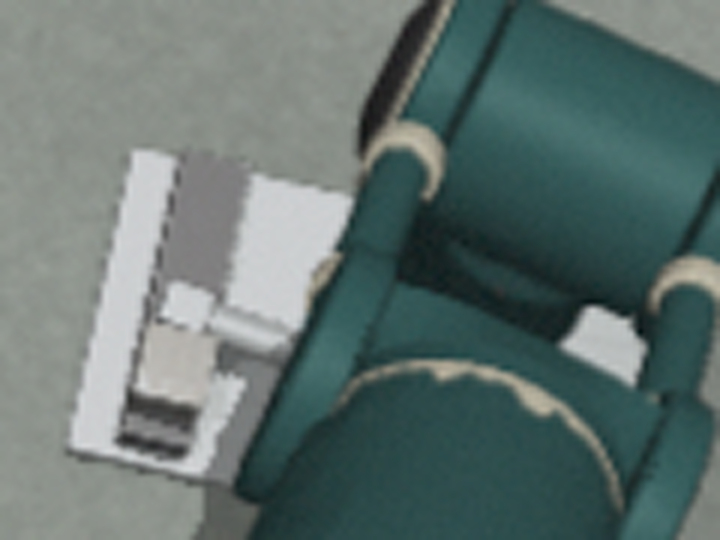

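```bash
python3 -m creep '[[255,-1.2,0.2,0,-0.013],[255,-2.3,0.4,0,-0.026],[255,-3.5,0.7,0,-0.039],[255,-4.7,0.9,0,-0.052],[255,-5.9,1.2,0,-0.066],[255,-7,1.5,0,-0.079],[255,-8.2,1.8,0,-0.092],[255,-9.3,2.1,0,-0.105],[255,-9.3,2.1,0,-0.105]]'
python3 - <<'E'
from h import *
from cell import arm
for n in("side","top"):
    p,d=eyes.capture(n); np.savez(f"pics/{n}11.npz",p=p,d=d)
    x0,y0=(270,150) if n=="side" else (360,160)
    cv2.imwrite(f"pics/{n}11.png",cv2.resize(p[y0:y0+90,x0:x0+120,::-1],None,fx=6,fy=6,interpolation=cv2.INTER_CUBIC))
o=arm.get_obs();T=R.from_rotvec(o["ee_rot"]).as_matrix();print(o['force'],o['torque'],o['position'],"yaw",np.degrees(np.arctan2(T[1,0],T[0,0])))
print("force tool",o["force"]@T)
E
```

```text
time_s: 12.15
position: [0.5617, -0.2664, 0.019]
ee_rot: [3.115, -0.41, -0.001]
force: [-1.5, 1.1, 0.1]
opening: 0.014
[-2.66267202  0.92824225  0.39119934] [ 0.13098086  0.39537566 -0.16012689] [ 0.56174688 -0.26639481  0.01904504] yaw -15.05479021099971
force tool [-2.812685   -0.20468785 -0.38910008]
```

View pics/side11.png

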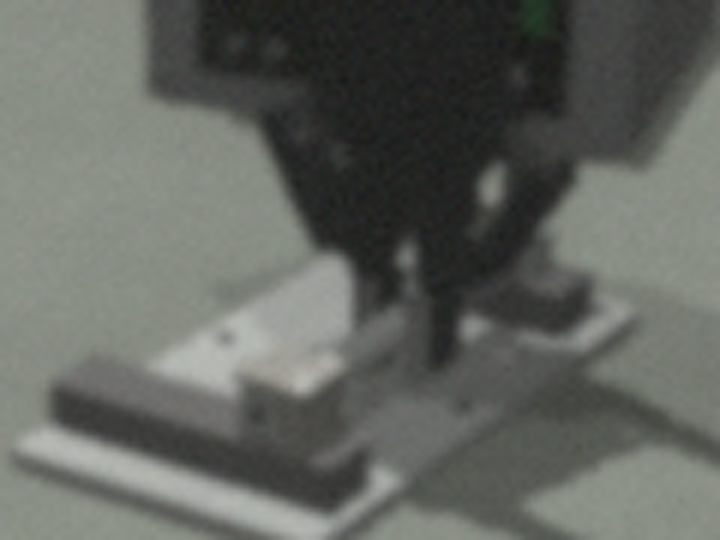

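View pics/top11.png

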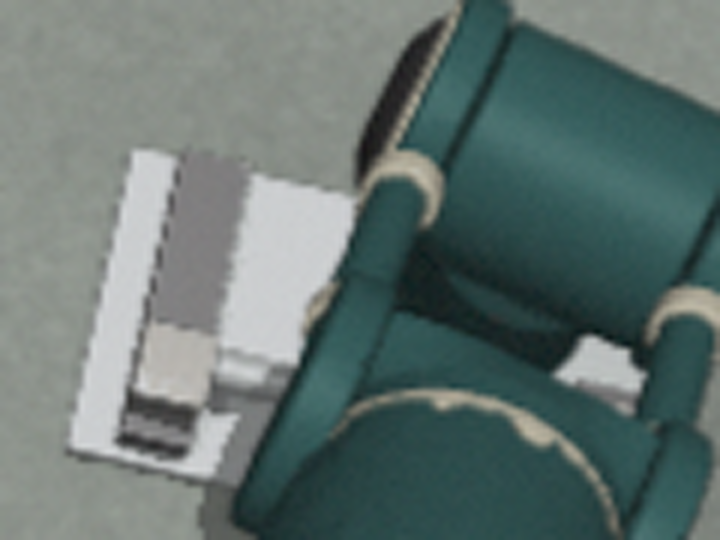

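```bash
python3 -m creep '[[255,-0.5,-0.5,0,-0.002],[255,-1,-1,0,-0.006],[255,-1.4,-1,0,-0.01],[255,-1.4,-1,0,-0.01],[255,-1.4,-1,0,-0.01]]'
cat > st.py <<'E'
from h import *
from cell import arm
o=arm.get_obs();T=R.from_rotvec(o["ee_rot"]).as_matrix()
print("tz",o['torque'][2].round(3),o['position'].round(4),"yaw",np.degrees(np.arctan2(T[1,0],T[0,0])).round(2),"Ftool",(o["force"]@T).round(2))
q=o["position"]-[.5591,-.2642,0]; print("jig x,y mm",(q[0]*.9659-q[1]*.2588)*1e3,(q[0]*.2588+q[1]*.9659)*1e3)
E
python3 st.py
```

```text
time_s: 12.67
position: [0.5611, -0.2651, 0.0191]
ee_rot: [3.116, -0.396, 0.0]
force: [-1.1, -0.0, -1.0]
opening: 0.014
tz -0.149 [ 0.5611 -0.2651  0.0191] yaw -14.49 Ftool [-1.09  0.31  1.01]
jig x,y mm 2.1628154858212194 -0.34977880987910837
```

```bash
python3 -m creep '[[255,-0.4,0,0,-0.003],[255,-0.8,0,0,-0.007],[255,-0.8,0,0,-0.007],[255,-0.8,0,0,-0.007]]';python3 st.py;  python3 -m creep '[[255,-0.4,0,0,-0.004],[255,-0.8,0,0,-0.009],[255,-0.8,0,0,-0.009],[255,-0.8,0,0,-0.009]]';python3 st.py
```

```text
time_s: 13.0
position: [0.5604, -0.2648, 0.0192]
ee_rot: [3.118, -0.385, 0.0]
force: [-0.7, -0.4, -1.3]
opening: 0.0136
tz -0.103 [ 0.5604 -0.2648  0.0192] yaw -14.09 Ftool [-0.63  0.56  1.28]
jig x,y mm 1.4426302027693438 -0.2757897158690578
time_s: 13.33
position: [0.5602, -0.2648, 0.0194]
ee_rot: [3.119, -0.372, 0.002]
force: [1.2, -1.0, -2.8]
opening: 0.014
tz -0.267 [ 0.5602 -0.2648  0.0194] yaw -13.59 Ftool [1.35 0.66 2.78]
jig x,y mm 1.1751303128555164 -0.3095902301234159
```

```bash
python3 -m creep '[[255,0.3,0,0.6,0.006],[255,0.3,0,0.8,0.006],[255,0.3,0,0.8,0.006],[255,0.3,0,0.8,0.006]]';python3 st.py
python3 - <<'E'
from h import *
for n in("side","top"):
    p,d=eyes.capture(n); np.savez(f"pics/{n}12.npz",p=p,d=d)
    x0,y0=(270,150) if n=="side" else (360,160)
    cv2.imwrite(f"pics/{n}12.png",cv2.resize(p[y0:y0+90,x0:x0+120,::-1],None,fx=6,fy=6,interpolation=cv2.INTER_CUBIC))
E
```

```text
time_s: 13.67
position: [0.5602, -0.2648, 0.019]
ee_rot: [3.118, -0.381, 0.001]
force: [-0.2, 0.3, 3.6]
opening: 0.014
tz -0.21 [ 0.5602 -0.2648  0.019 ] yaw -13.93 Ftool [-0.23 -0.29 -3.57]
jig x,y mm 1.2119626943898014 -0.3021556147329934
```

View pics/side12.png

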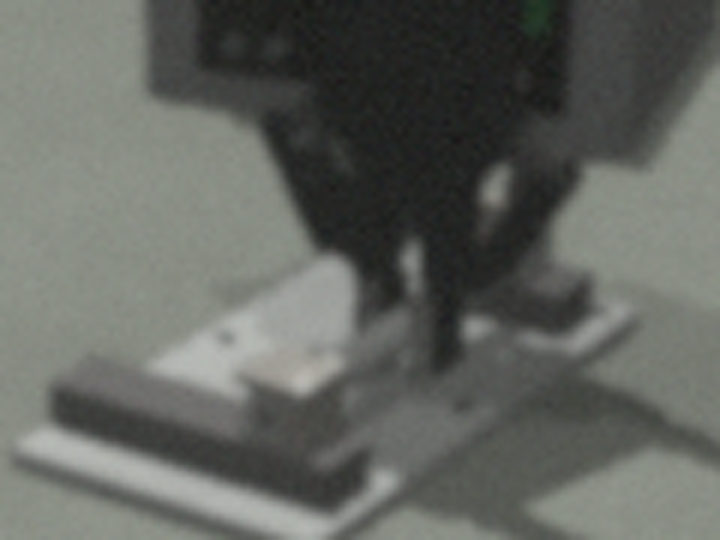

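View pics/top12.png

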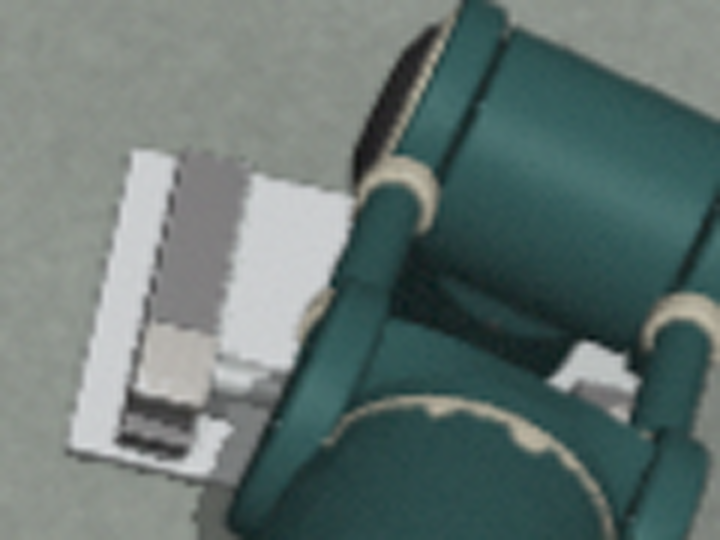

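```bash
python3 -m creep '[[220,0,0,0,0],[200,0,0,0,0],[150,0,0,0,0],[100,0,0,0,0],[60,0,0,0,0],[60,0,0,0,0],[60,0,0,-10,0],[60,0,0,-30,0],[60,0,0,-60,0],[60,0,0,-100,0],[60,0,0,-130,0],[60,0,0,-130,0]]'; python3 -m creep '[[60,-40,0,-30,0],[60,-80,0,-40,0],[60,-120,0,-40,0],[60,-120,0,-40,0]]'
python3 - <<'E'
from h import *
for n in("side","top"):
    p,d=eyes.capture(n); np.savez(f"pics/{n}13.npz",p=p,d=d)
    x0,y0=(270,150) if n=="side" else (360,160)
    cv2.imwrite(f"pics/{n}13.png",cv2.resize(p[y0:y0+100,x0:x0+130,::-1],None,fx=6,fy=6,interpolation=cv2.INTER_CUBIC))
E
python3 st.py
```

```text
time_s: 14.77
position: [0.5648, -0.2672, 0.1579]
ee_rot: [3.113, -0.38, 0.021]
force: [1.4, -0.8, 1.3]
opening: 0.0654
time_s: 15.1
position: [0.4376, -0.2336, 0.1881]
ee_rot: [-3.117, 0.381, 0.007]
force: [-1.2, 0.6, -1.4]
opening: 0.0652
tz 0.008 [ 0.4419 -0.2354  0.1889] yaw -13.97 Ftool [0.36 0.61 0.02]
jig x,y mm -120.67837462042715 -2.4763073937996394
```

View pics/side13.png

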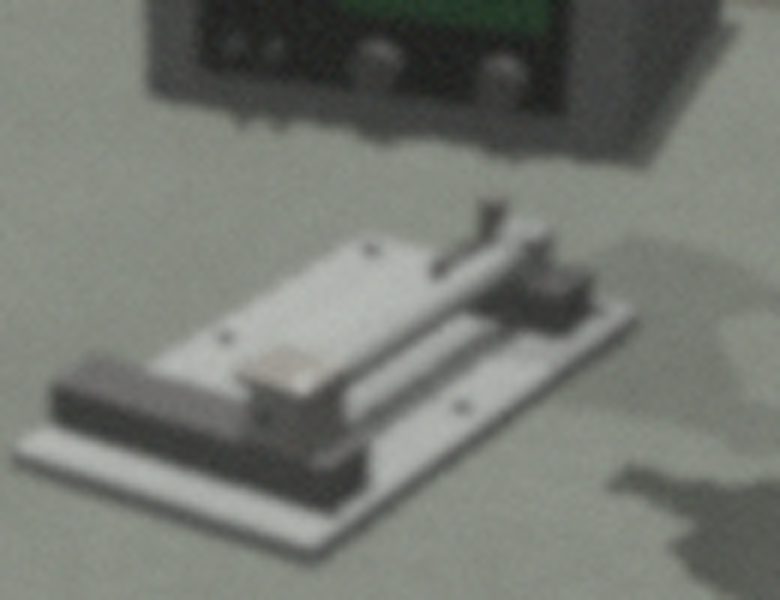

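View pics/top13.png

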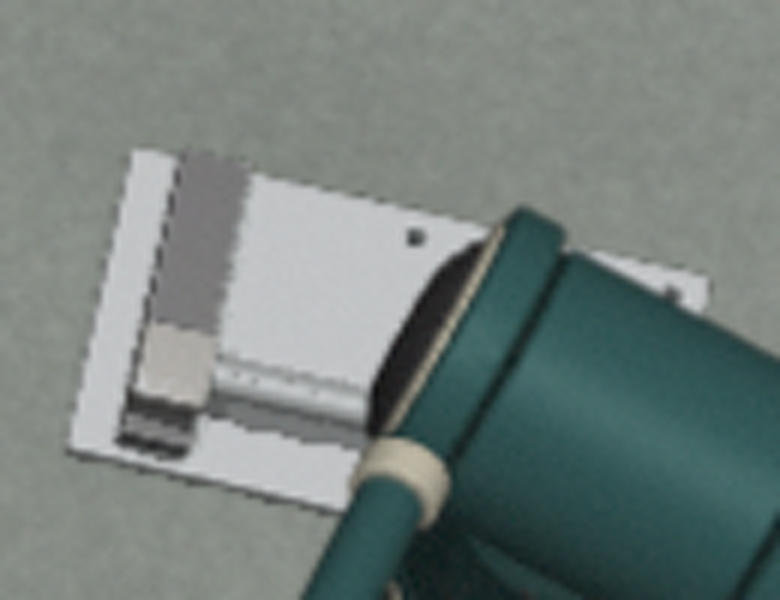

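Released; the rod lies in line on both blocks, against the post and under the keeper. I'll move the arm out of the top view to check centring and angle.

```bash
python3 -m creep '[[60,-10,-41,-10,0],[60,-20,-81,-20,0],[60,-30,-120,-30,0],[60,-40,-160,-30,0],[60,-40,-200,-30,0],[60,-40,-240,-30,0],[60,-40,-240,-30,0]]'
python3 - <<'E'
from h import *
th=np.radians(15)
for n in("side","top"):
    p,d=eyes.capture(n); np.savez(f"pics/{n}14.npz",p=p,d=d)
    if n=="top": cv2.imwrite("pics/top14.png",p[:,:,::-1]); cv2.imwrite(f"pics/top14c.png",cv2.resize(p[160:260,360:490,::-1],None,fx=6,fy=6,interpolation=cv2.INTER_CUBIC))
    w=cloud(n,d); m0=(abs(w[...,0]-.585)<.11)&(abs(w[...,1]+.265)<.16)&(w[...,2]>.006)&(w[...,2]<.07)
    q=w[m0]-[.5591,-.2642,0]; X=(q[:,0]*np.cos(th)-q[:,1]*np.sin(th))*1e3; Y=(q[:,0]*np.sin(th)+q[:,1]*np.cos(th))*1e3; Z=q[:,2]*1e3
    k=(abs(X)<20)&(Y<72)&(Y>-112)&(Z>41)&(Z<50.5)&~((X>10)&(Y<-75))
    f=k&(Y<-80)
    b=k&(abs(Y)<70)
    print(n,"min Y",np.sort(Y[k])[:4].round(1),"foot z",np.median(Z[f]).round(1),"X",X[f].min().round(1),X[f].max().round(1),"bar slope deg",np.degrees(np.polyfit(Y[b],X[b],1)[0]).round(2),"X0",np.polyfit(Y[b],X[b],1)[1].round(2),"bar top z by Y",[np.percentile(Z[b&(Y<-30)],80).round(1),np.percentile(Z[b&(Y>30)],80).round(1)])
    g=(Z>27)&(Z<33)&(Y<-70); print("block -y edge",np.sort(Y[g])[:4].round(1))
E
```

```text
time_s: 15.78
position: [0.4651, 0.0132, 0.2195]
ee_rot: [-3.116, 0.37, -0.005]
force: [0.1, 0.1, -0.1]
opening: 0.065
side min Y [-100.4  -98.3  -97.2  -97. ] foot z 48.1 X -8.3 9.6 bar slope deg -0.45 X0 -3.11 bar top z by Y [np.float64(47.4), np.float64(47.3)]
block -y edge [-106.  -104.9 -103.8 -103. ]
top min Y [-99.7 -99.6 -98.9 -98.3] foot z 46.2 X -8.1 9.1 bar slope deg -0.87 X0 -0.21 bar top z by Y [np.float64(47.8), np.float64(47.8)]
block -y edge [-105.1 -104.7 -104.4 -104.1]
```

View pics/top14.png

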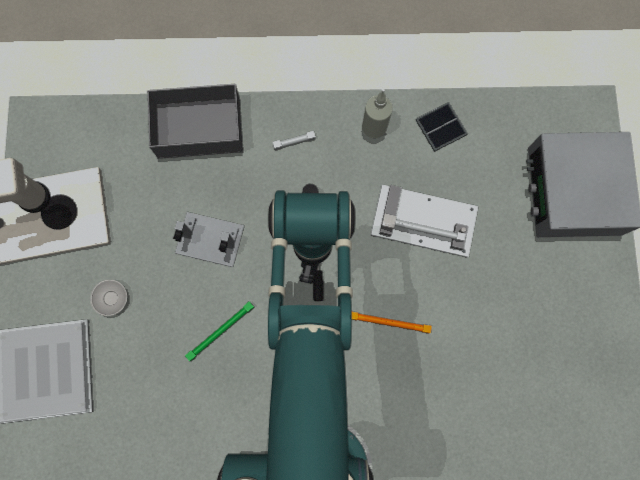

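View pics/top14c.png

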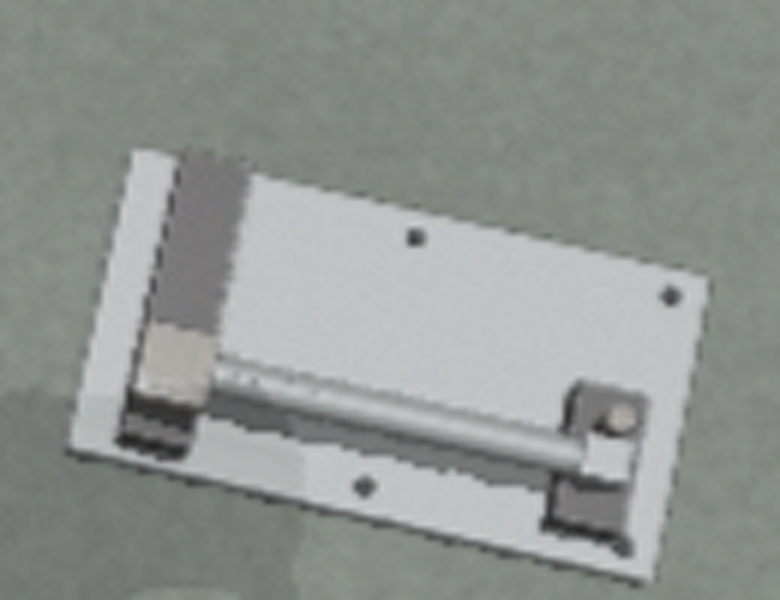

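Run:
```python
from h import *
p=np.load("pics/side14.npz")["p"]; cv2.imwrite("pics/s14.png",cv2.resize(p[150:300,220:400,::-1],None,fx=4,fy=4,interpolation=cv2.INTER_CUBIC))
```

```text
(no output)
```

View pics/s14.png

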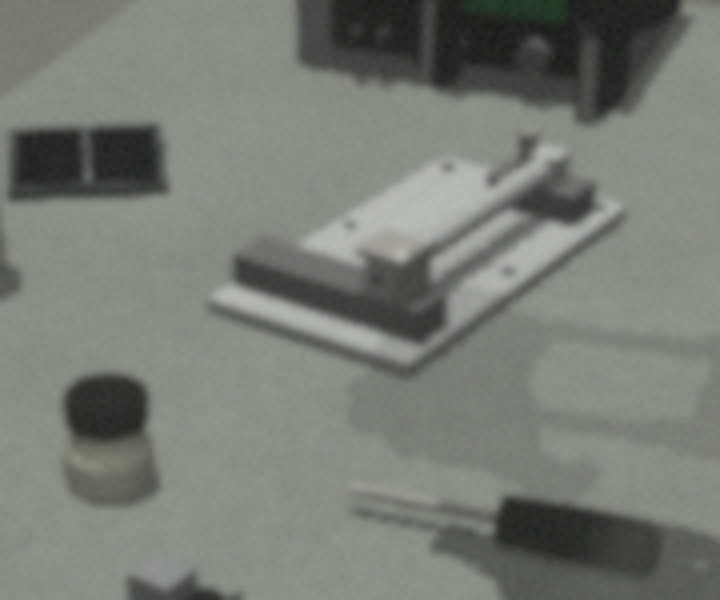

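The side view shows the rod flat on both blocks, with its foot under the keeper roof (crop 395,270) and the other foot against the post (540,165). The jar and screwdriver have not moved.

```bash
python3 -c "
from cell import finish_job; print(finish_job())"
```

```text
the job is handed in; nothing more can be done
None
```

The rod is out of the holder, seated in the jig and let go, and the job was handed in at about 16 s of the 46 s.

**What I did:** I pulled the rod level out of the clips and laid it on the blocks about 15° open. I nudged it until the force reading showed the post, then swung it about the post until it met the keeper's back wall. Then I opened the gripper and moved clear.

**Last checks:**
- **Flat:** the bar is at the same height at both ends, about 47.5 mm.
- **Centred:** the post-end foot ends about 5 mm inside its block edge (at −99.7 mm, ideal −100 mm), so it is centred to about 1 mm.
- **Keeper end:** the foot is under the keeper roof. Its last fraction of a millimetre is hidden there, so "fully home" rests on the wall contact I felt.
- **Bystanders:** the jar and screwdriver look unmoved in the last side picture. I did not measure them.

**What disagreed:**
- The bar's angle came out 0.45° (side camera) and 0.87° (top camera) off my 15° estimate of the jig's angle.
- The post was felt about 2 mm from where the pictures put it.

I trusted the contact forces over the pictures for both.

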